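Seat a footed dish in the three-point trimming chuck

ROBOT

A 6-joint arm with a two-finger parallel gripper is mounted at the origin on the work surface. World frame = base frame: x ahead of the robot, y to its left, z up, the work surface at z = 0. Lengths are in m, angles in rad, forces in N, time in s.
With the tool pointing down it reaches from about 0.3 to 0.875 m from the base axis. Payload 6.4 kg.
Tool frame: the origin (TCP) lies at the centre of the arm's flange, where the gripper is bolted on; the fingertips stand 173 mm ahead of it and the grasp point (between the pads) lies 155 mm ahead of it; z points along the fingers, y is the line along which they close (so a half turn about z gives the same grasp; the last joint's range is limited). The gripper opens to 85 mm and grips with 20 to 120 N. Pads are 22 mm wide; open, the fingers measure 114 mm over their backs; the gripper's body (76 mm by 85 mm) begins 54 mm behind the grasp point. The pads swing forward as they close: fully open they stand 13 mm farther back than shut.
Start: joints at [-1.314, 0.181, 1.607, -0, 1.354, -0.206], TCP at [0.257, -0.515, 0.405] pointing down, gripper open.
Joint ranges: [-2.99, 2.99], [-0.89, 2.07], [0.3, 2.58], [-1.14, 4.28], [0, 2.63], [-3.12, 3.12]. Speed limits (rad/s): [2.57, 2.57, 3.01, 3.14, 3.14, 3.14].

INTERFACE

Orientations are given as a unit quaternion [w, x, y, z].
In Python, from bench import get_obs, camera, get_calibration, hand_in gives the robot as it stands. The module is installed in compiled form; this text tells all that it offers.
- The arm moves only by the tool drive_tool, never from a script. Its argument "increments" is a list of rows, each a list of 2 entries, a list of its own where there are three numbers: the shift along the tool's x, y, z normalised to -1 to 1, where 1 is 250 mm, then the turn about the tool's z normalised to -1 to 1, where 1 is 90 degrees. A call has exactly 8 rows; each row is the pose to reach, as a shift and turn from the pose commanded when the call began, along the tool's axes at that moment; what a row does not reach only later rows make up. A row lasts 1/8 s, in which the tool goes at most 62.5 mm and 10.7 degrees, less where a joint would pass 70% of its speed; a pose out of reach is approached as far as the arm can. A call with a number of a shift or a turn outside -1 to 1 is refused whole. A call with a gripper value outside its range is refused whole. "claw" is the closure, from 0 (fully open) to 1 (shut), set as the call begins (left out, the last holds). The fingers move at their own pace and stop on an object; the grip force is fixed at half the most. Time passes only in rows, so rows that repeat a pose let the fingers close, or fill a call up. It gives the time, the measured TCP pose, the force and the opening at its end, in the units of the state.
- get_obs(): the state, without advancing time (a new reading comes with each control period).
- camera(name): name is "scene" or "top"; returns the picture (480x640x3 uint8, blue, green, red); there is no depth.
- get_calibration(name): a dict with "K" (3x3 intrinsics, pixels), "origin" and "orientation" of the camera in the world. Camera axes: x right, y down, z forward; pixel columns grow to the right and rows downward; lengths in m; the calibration is good to about 2 mm. A picture is of the moment at which its call begins. get_calibration takes no time and is no camera call.
- hand_in(): hands the job in, once; it reports no verdict.
The state is a dict: "time_s": time; "q": joint angles; "dq": joint speeds; "joint_efforts": joint torques, N m; "eef_pos": TCP position; "eef_rot": TCP orientation; "wrist_force": force on the tool from outside, world axes, zero at the start; "torque": the same for the moment, N m; "opening": opening from 0.0 (shut) to 1.0 (fully open).
Only numpy, scipy, OpenCV 4.12 (cv2) and the standard library are available. Lean on these libraries where they do the work, as an engineer would, in place of code of your own. Each camera call takes 0.05 s, during which the arm holds its last target. There are 200 camera calls.

TASK

Take the shallow footed dish off the ware board and seat it, still foot up, in the three-point chuck on the banding wheel: ease its rim against the spring jaw just far enough to slip down behind the two stop posts, let it come to bear on both posts and press it lightly home, so that it lies flat on all three rests, held between jaw and posts, and cannot rock. Be gentle: never drive the sprung jaw hard back, never ram the dish down on the chuck, and leave the other pots and tools alone.

Things in the scene. Friction and masses are not known exactly. Their poses are not given: they have to be found in the camera images.
- dish_center (a point): The dish to seat: red clay, solid, the wide low piece on the ware board, lying foot up, 0.34 to 0.63 kg. Rim 120 mm in diameter with a smooth upright edge 18 mm high, underside flat; the back slopes up to 22 mm, where the foot begins: an upright cylinder 44 mm in diameter, 22 to 50 mm above the underside (grip it there). Point on the axis, 25 mm above the underside; z up.
- wheel_top (a point): Centre of the top face of the fixed banding wheel (metal disc, 270 mm in diameter, 70 mm high; does not turn). z up; x points from the spring jaw towards the two stop posts. The steel chuck is bolted on, parallel to x, centred in y, but its place along x is not measured: its seat centre is anywhere from 18 mm short of this point to 18 mm beyond it along x. Find it by feel or sight.
- rests_mean (a point): Seat centre at the chuck's mean place, level with the rests (true place up to 18 mm off along the wheel's x). Three slippery nylon rests, 12 mm in diameter, stand 50 mm out from the seat centre: one towards the jaw, two at 50 degrees either side of +x; tops 14 mm above the wheel top. The seated dish's underside is at this height, its centre 25 mm above.
- posts_mean (a point): Midway between the two slippery nylon stop posts at the chuck's mean place, level with their tops (true place up to 18 mm off along x). Posts: 12 mm in diameter, at 40 degrees either side of +x, inner sides 60 mm from the seat centre, tops 20 mm above the wheel top (6 mm above the rests). To pass down behind them the dish must push the jaw 4.5 to 7 mm back.
- jaw_mean (a point): Front of the free jaw's roller at the chuck's mean place (true place up to 18 mm off along x). It carries a free nylon roller, 14 mm in diameter, 36 mm wide, axis level, 29 mm above the wheel top (this height); its front is 57.5 mm from the seat centre; it slides back (-x) up to 12 mm on a spring: 0.5 N plus 2 N per mm. Seated dish: 2.5 mm back, 5.5 N. Over 16 N is too hard. All lies below 36 mm over the wheel top.
- board: Wooden ware board, fixed, 160 mm (x) by 400 mm (y), 18 mm thick; origin in the centre of its underside. The dish, bowl and cup stand on it in a row, in any order. A few low things to leave alone (rib, loop tool, brush, jar, steel weight, at most 65 mm high) lie about the table near board and wheel.
- bowl_center (a point): Another clay pot to leave alone: steeper bowl lying foot up, 92 mm in diameter, 58 mm high; point half-way up.
- cup_center (a point): Clay cup to leave alone, standing on the board, 68 mm in diameter, 62 mm high; point half-way up.
Not all that is in view belongs to the job. Leave any purple or yellow look-alike of the part that bears dish_center alone.

How it is judged:
At the end, for the whole second after the job is handed in: The dish sits foot up in the chuck: centre within 1.8 mm of the seat along the jaw axis, 3 mm across it and 1.8 mm in height, tilted less than 0.025 rad, touching all three rests (over 0.05 N each), pressed by the jaw (over 2.5 N) against both posts (over 0.5 N each), at rest and let go (x of dish_center in the frame of chuck between -0.0018 and 0.0018 m and y of dish_center in the frame of chuck between -0.003 and 0.003 m and z of dish_center in the frame of chuck between 0.0372 and 0.0408 m and angle between dish_center's own z axis and vertical below 0.025 rad and contact force between dish and jaw above 2.5 N and contact force between dish and stop0 above 0.5 N and contact force between dish and stop1 above 0.5 N and contact force between dish and rest0 above 0.05 N and contact force between dish and rest1 above 0.05 N and contact force between dish and rest2 above 0.05 N and linear speed of dish below 0.01 m/s and angular speed of dish below 0.1 rad/s).
It fails at once if the spring jaw is pushed with more than 16 N (contact force between dish and jaw above 16 N).
It fails at once if the dish is rammed on the chuck (over 45 N) (contact force between dish and chuck above 45 N).
It fails at once if another pot or tool is moved by more than 20 mm (distance of any of bowl_center, cup_center, rib, jar, looptool, brush, weight from where it was at the start of the episode above 0.02 m).
It also fails if it takes over 58 s, if anything falls off the work surface, if the arm or the gripper's body presses on something with over 40 N, if the wrist force passes 120 N, or if a joint passes its speed limit or range.

## Working session

There is one attempt and no reset: what is moved stays moved. The work goes in short steps, Python scripts to look and compute and a tool call to move; the robot and the scene stay as the last step left them, time stands still between calls to the robot, and variables do not carry over. Pictures are saved under pics/ and viewed, on a budget of 10 in all, crops included, one or two more only if the job needs it, and the job is handed in when it is done.

Besides the shell and the picture viewer there is one more tool, called as name(argument=value, ...), one argument or row to a line, values as JSON. drive_tool: Moves the arm, as the interface text tells. Its arguments: {"type":"object","properties":{"increments":{"type":"array","items":{"type":"array"}},"claw":{"type":"number"}},"required":["increments"]}

```bash
mkdir -p pics; python3 - <<'E'
from bench import *
import cv2,numpy as np
np.set_printoptions(precision=4,suppress=True)
for n in("scene","top"):
    im=camera(n);cv2.imwrite(f"pics/{n}0.png",im);c=get_calibration(n);print(n,c)
o=get_obs();print(o)
E
```

```text
scene {'K': array([[556.7134,   0.    , 324.5642],
       [  0.    , 556.7134, 246.754 ],
       [  0.    ,   0.    ,   1.    ]]), 'origin': array([1.0867, 0.4377, 1.0458]), 'orientation': array([-0.1261,  0.45  ,  0.8479, -0.2505])}
top {'K': array([[487.0546,   0.    , 322.8655],
       [  0.    , 487.0546, 245.3241],
       [  0.    ,   0.    ,   1.    ]]), 'origin': array([0.5148, 0.0527, 0.8666]), 'orientation': array([-0.0303,  0.7113, -0.7017,  0.0276])}
{'time_s': 0.1, 'q': array([-1.3143,  0.1815,  1.6079,  0.    ,  1.3538, -0.2063]), 'dq': array([ 0.0003, -0.0014, -0.0014, -0.0007,  0.0008,  0.    ]), 'joint_efforts': array([  0.0004, -44.5876, -35.2236,  -0.0003,   0.0042,   0.    ]), 'eef_pos': array([ 0.2567, -0.5143,  0.4039]), 'eef_rot': array([-0.0008,  0.9733,  0.2293, -0.    ]), 'wrist_force': array([0.5442, 0.292 , 0.3285]), 'torque': array([-0.0019, -0.0188, -0.0196]), 'opening': 1.0034860173328484}
```

View pics/scene0.png

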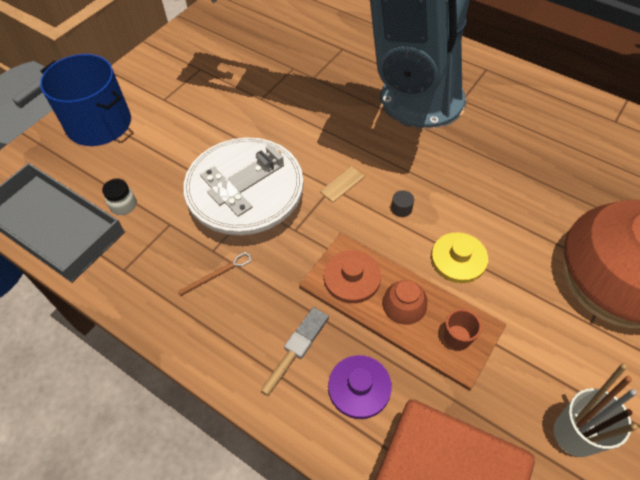

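View pics/top0.png

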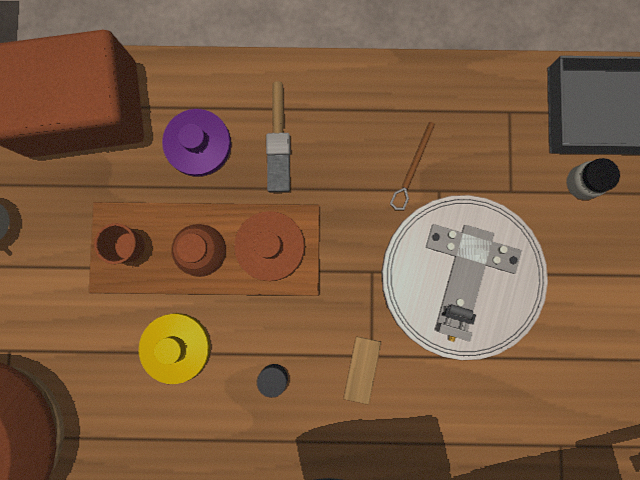

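The red dish on the board is at top (270,246) and scene (352,275). The look-alikes are yellow at top (174,349) and purple at top (197,142). The bowl is at (198,250) and the cup at (120,245). The dish that fits is the red, wide, low one on the board. The wheel is at about (465,277), with the jaw at (458,315) and the posts towards (475,245). Next I'll measure and take the confirming crop.

```bash
cat > h.py <<'E'
import cv2,numpy as np
from bench import *
from scipy.spatial.transform import Rotation as R
np.set_printoptions(precision=4,suppress=True)
def cam(n):
    c=get_calibration(n);q=c["orientation"];return c["K"],c["origin"],R.from_quat([q[1],q[2],q[3],q[0]]).as_matrix()
def ray(n,px,z):
    K,o,M=cam(n);d=np.c_[np.atleast_2d(px),np.ones(len(np.atleast_2d(px)))]@np.linalg.inv(K).T@M.T
    return (o+d*((z-o[2])/d[:,2])[:,None])[:,:2]
def proj(n,P):
    K,o,M=cam(n);p=(np.atleast_2d(P)-o)@M@K.T;return p[:,:2]/p[:,2:]
def fitc(P):
    A=np.c_[2*P,np.ones(len(P))];s=np.linalg.lstsq(A,(P**2).sum(1),rcond=None)[0];return s[:2],np.sqrt(s[2]+s[:2]@s[:2])
E
python3 - <<'E'
from h import *
im=cv2.imread("pics/top0.png");hsv=cv2.cvtColor(im,cv2.COLOR_BGR2HSV)
# wheel: low saturation blob
m=((hsv[...,1]<60)&(hsv[...,2]>110)).astype(np.uint8);m[:, :370]=0;m[:,560:]=0;m[:180]=0;m[370:]=0
c=max(cv2.findContours(m,0,1)[0],key=cv2.contourArea);h=cv2.convexHull(c)[:,0].astype(float)
print("wheel",*fitc(ray("top",h,.07)),cv2.minEnclosingCircle(c))
print(hsv[246,250],hsv[246,310],hsv[246,200])
# dish
win=np.zeros(m.shape,np.uint8);cv2.circle(win,(270,246),44,1,-1)
m=((hsv[...,0]<9)|(hsv[...,0]>174)).astype(np.uint8)*(hsv[...,1]>140)*win
m=cv2.morphologyEx(m.astype(np.uint8),cv2.MORPH_OPEN,np.ones((5,5)))
c=max(cv2.findContours(m,0,1)[0],key=cv2.contourArea);h=cv2.convexHull(c)[:,0].astype(float)
print("dish",*fitc(ray("top",h,.036)),cv2.minEnclosingCircle(c))
a=cv2.resize(im[180:310,225:325],None,fx=4,fy=4,interpolation=2)[:520]
b=cv2.resize(im[215:345,420:530],None,fx=4,fy=4,interpolation=2)
b=cv2.resize(im[215:345,415:527],None,fx=4,fy=4,interpolation=cv2.INTER_CUBIC)
cv2.imwrite("pics/crop.png",np.hstack([a[:, :350],b]))
E
```

```text
wheel [ 0.5328 -0.1754] 0.13405106802858993 ((464.163818359375, 277.42340087890625), 83.37617492675781)
[  9 169 142] [ 14 162 135] [ 10 161 141]Traceback (most recent call last):
  File "<stdin>", line 12, in <module>
ValueError: max() iterable argument is empty
```

```bash
python3 - <<'E'
from h import *
im=cv2.imread("pics/top0.png");hsv=cv2.cvtColor(im,cv2.COLOR_BGR2HSV)
win=np.zeros(im.shape[:2],np.uint8);cv2.circle(win,(270,246),44,1,-1)
hb=cv2.GaussianBlur(hsv[...,0],(3,3),0)
m=((hb<12)*win).astype(np.uint8)
m=cv2.morphologyEx(m,cv2.MORPH_OPEN,np.ones((5,5)))
c=max(cv2.findContours(m,0,1)[0],key=cv2.contourArea);h=cv2.convexHull(c)[:,0].astype(float)
print("dish",*fitc(ray("top",h,.036)),cv2.minEnclosingCircle(c),cv2.contourArea(c))
a=cv2.resize(im[180:310,225:312],None,fx=4,fy=4,interpolation=cv2.INTER_CUBIC)
b=cv2.resize(im[215:345,420:530],None,fx=4,fy=4,interpolation=cv2.INTER_CUBIC)
cv2.drawContours(a,[(c-[225,180])*4],-1,(0,255,0),1)
cv2.imwrite("pics/crop.png",np.hstack([a,b]))
E
```

```text
dish [0.5813 0.1485] 0.06013836846286583 ((268.98150634765625, 245.84588623046875), 35.4995002746582) 3773.0
```

View pics/crop.png

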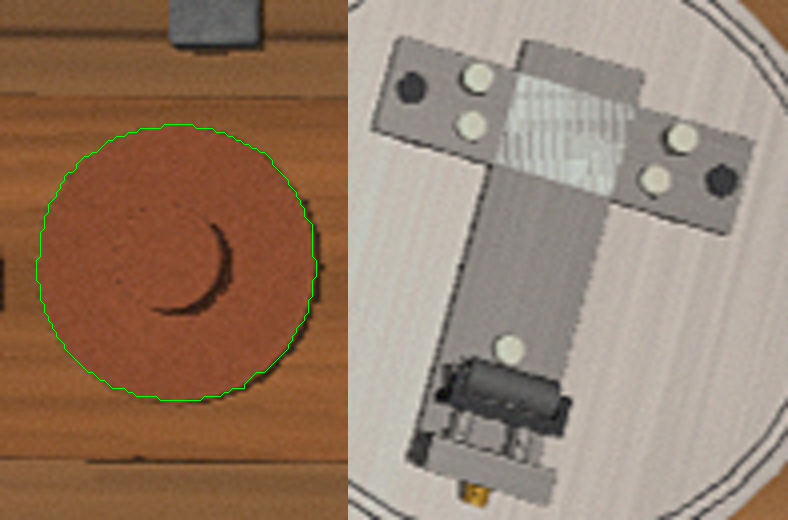

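The crop confirms the red dish: wide, low, foot up, with a clean rim contour. In the chuck, the posts are at top px (452.7,234.5) and (503.5,249.5), and the rests at (450.7,246.2), (496.7,260) and (460.2,302.2).

```bash
cat > chuck.py <<'E'
from h import *
im=cv2.imread("pics/top0.png");lab=cv2.cvtColor(im,cv2.COLOR_BGR2GRAY).astype(float)
px=np.array([[452.75,234.5],[503.5,249.5],[450.75,246.25],[496.75,260],[460.25,302.25]])
out=[]
for p in px:
    x,y=np.round(p).astype(int);w=lab[y-4:y+5,x-4:x+5];w=np.clip(w-np.percentile(w,45),0,None)
    Y,X=np.mgrid[y-4:y+5,x-4:x+5];g=np.hypot(X-p[0],Y-p[1])<4.6;w=w*g
    out.append([(w*X).sum()/w.sum(),(w*Y).sum()/w.sum()])
out=np.array(out);print(out-px)
d=np.deg2rad
mod=np.array([[.066*np.cos(d(40)),.066*np.sin(d(40))],[.066*np.cos(d(40)),-.066*np.sin(d(40))],[.05*np.cos(d(50)),.05*np.sin(d(50))],[.05*np.cos(d(50)),-.05*np.sin(d(50))],[-.05,0]])
wp=np.array([ray("top",p,z)[0] for p,z in zip(out,[.09,.09,.084,.084,.084])])
print(wp)
best=None
for s in (1,-1):
    m=mod*[1,s];a=m-m.mean(0);b=wp-wp.mean(0);ma=a[:,0]+1j*a[:,1];mb=b[:,0]+1j*b[:,1]
    k=(np.conj(ma)*mb).sum();th=np.angle(k);Rm=np.array([[np.cos(th),-np.sin(th)],[np.sin(th),np.cos(th)]])
    t=wp.mean(0)-Rm@m.mean(0);r=wp-(m@Rm.T+t)
    print(s,"seat",t,"heading",th,"scale",abs(k)/(abs(ma)**2).sum(),"res",r*1000)
    w=np.array([.5328,-.1754]);print("offset from wheel in wheel frame",Rm.T@(t-w))
E
python3 chuck.py; python3 -c "
from h import *
o=get_obs();q=o['eef_rot'];print(R.from_quat([q[1],q[2],q[3],q[0]]).as_matrix())"
```

```text
[[-0.5423 -0.6523]
 [-0.149  -0.482 ]
 [-0.136  -0.396 ]
 [-0.1035 -0.5728]
 [-0.1824 -0.2811]]
[[ 0.5997 -0.1508]
 [ 0.5764 -0.2322]
 [ 0.5808 -0.1497]
 [ 0.56   -0.2234]
 [ 0.4912 -0.164 ]]
1 seat [ 0.5394 -0.1777] heading -0.2769721086854678 scale 1.0000870618114122 res [[ 0.023  -0.085 ]
 [-0.0494  0.129 ]
 [ 0.0441 -0.0083]
 [ 0.0988 -0.0377]
 [-0.1165  0.002 ]]
offset from wheel in wheel frame [ 0.007  -0.0004]
-1 seat [ 0.5393 -0.178 ] heading -0.2644639373795657 scale 0.03670366406066812 res [[ 22.621   81.3399]
 [-22.8312 -81.9583]
 [ 20.4992  73.6955]
 [-20.4169 -73.9599]
 [  0.1279   0.8828]]
offset from wheel in wheel frame [ 0.007  -0.0008]
[[ 0.8948  0.4465 -0.0004]
 [ 0.4465 -0.8948  0.0016]
 [ 0.0003 -0.0016 -1.    ]]
```

drive_tool(
  increments=[
    [[0.06,-0.05,0.01],-0.03],
    [[0.2,-0.15,0.03],-0.1],
    [[0.36,-0.27,0.06],-0.18],
    [[0.52,-0.4,0.1],-0.27],
    [[0.68,-0.52,0.13],-0.36],
    [[0.84,-0.64,0.17],-0.45],
    [[0.95,-0.73,0.2],-0.51],
    [[1.0,-0.76,0.2],-0.529],
  ],
  claw=0,
)

```text
time_s: 1.1
eef_pos: [0.3957, -0.23, 0.3538]
eef_rot: [-0.001, 0.796, 0.605, -0.0]
wrist_force: [-0.6, 0.7, 0.5]
opening: 1.003
```

```bash
cat >> h.py <<'E'
def go(X,Y,Z,yaw=74.13):
    o=get_obs();q=o['eef_rot'];M=R.from_quat([q[1],q[2],q[3],q[0]]).as_matrix()
    y=np.rad2deg(np.arctan2(M[1,0],M[0,0]))
    print("t",round(o['time_s'],2),"pos",o['eef_pos'],"yaw",round(y,2),"tilt",M[:2,2],"F",o['wrist_force'],"T",o['torque'],"open",round(o['opening'],3))
    print(" shift",M.T@(np.array([X,Y,Z])-o['eef_pos'])/.25,"turn",(y-yaw)/90)
E
python3 -c "
from h import *
go(.5813,.1485,.30)"
```

```text
t 1.1 pos [ 0.3957 -0.23    0.3538] yaw 74.42 tilt [-0.0013  0.0016] F [-0.5857  0.6849  0.4666] T [-0.026  -0.0094 -0.0284] open 1.003
 shift [1.6575 0.3088 0.2167] turn 0.0032562877761176563
```

drive_tool(
  increments=[
    [[0.06,0.01,0.01],0.0],
    [[0.2,0.04,0.03],0.0],
    [[0.36,0.07,0.06],0.0],
    [[0.52,0.1,0.09],0.0],
    [[0.68,0.13,0.12],0.0],
    [[0.84,0.16,0.14],0.0],
    [[0.95,0.19,0.15],0.0],
    [[1.0,0.2,0.15],0.0],
  ],
)

```text
time_s: 2.1
eef_pos: [0.5126, -0.0053, 0.317]
eef_rot: [-0.0, 0.798, 0.603, -0.0]
wrist_force: [-0.5, -0.2, 0.4]
opening: 1.004
```

```bash
python3 -c "
from h import *
go(.5813,.1485,.30)"
```

```text
t 2.1 pos [ 0.5126 -0.0053  0.317 ] yaw 74.14 tilt [-0.0002 -0.    ] F [-0.5245 -0.208   0.4213] T [ 0.0436  0.0212 -0.0075] open 1.004
 shift [0.6669 0.0962 0.0681] turn 7.215659267324604e-05
```

drive_tool(
  increments=[
    [[0.06,0.01,0.0],0.0],
    [[0.18,0.03,0.01],0.0],
    [[0.32,0.05,0.02],0.0],
    [[0.46,0.07,0.04],0.0],
    [[0.58,0.08,0.06],0.0],
    [[0.64,0.09,0.07],0.0],
    [[0.667,0.096,0.07],0.0],
    [[0.667,0.096,0.07],0.0],
  ],
)

```text
time_s: 3.1
eef_pos: [0.5809, 0.1473, 0.2999]
eef_rot: [0.0, 0.798, 0.603, -0.0]
wrist_force: [-0.1, -0.8, -0.1]
opening: 1.004
```

```bash
python3 -c "
from h import *
go(.5813,.1485,.22)
for n in('scene','top'): cv2.imwrite(f'pics/{n}1.png',camera(n))
a=cv2.imread('pics/scene1.png')[150:380,240:520];b=cv2.imread('pics/top1.png')[150:350,180:360]
cv2.imwrite('pics/c1.png',np.hstack([cv2.resize(a,(420,345)),cv2.resize(b,(310,345))]))"
```

```text
t 3.1 pos [0.5809 0.1473 0.2999] yaw 74.11 tilt [ 0.0001 -0.0003] F [-0.0644 -0.815  -0.0649] T [ 0.0504 -0.0065  0.0196] open 1.004
 shift [0.0052 0.     0.3195] turn -0.00027377924050679464
```

View pics/c1.png

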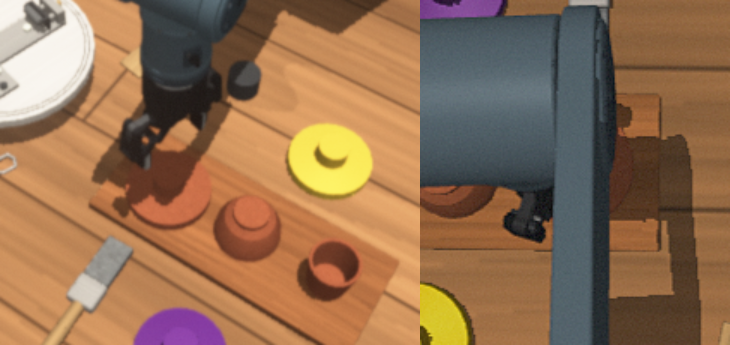

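The open gripper hovers over the red dish with its fingers either side of the foot (crop about (165,170)). The bowl, at crop (247,225), is clear. I'll go down.

drive_tool(
  increments=[
    [[0.0,0.0,0.03],0.0],
    [[0.005,0.0,0.09],0.0],
    [[0.005,0.0,0.16],0.0],
    [[0.005,0.0,0.23],0.0],
    [[0.005,0.0,0.28],0.0],
    [[0.005,0.0,0.31],0.0],
    [[0.005,0.0,0.32],0.0],
    [[0.005,0.0,0.32],0.0],
  ],
)

```text
time_s: 4.2
eef_pos: [0.5813, 0.149, 0.2199]
eef_rot: [0.0, 0.798, 0.603, 0.0]
wrist_force: [0.2, -0.9, -0.1]
opening: 1.0
```

drive_tool(
  increments=[
    [[0,0,0],0],
    [[0,0,0],0],
    [[0,0,0],0],
    [[0,0,0],0],
    [[0,0,0],0],
    [[0,0,0],0],
    [[0,0,0],0],
    [[0,0,0],0],
  ],
  claw=1,
)

```text
time_s: 5.2
eef_pos: [0.5815, 0.149, 0.2206]
eef_rot: [0.0, 0.798, 0.603, 0.001]
wrist_force: [-0.2, -0.2, 5.2]
opening: 0.49
```

```bash
python3 -c "
from h import *
go(.5813,.1485,.30)"
```

```text
t 5.2 pos [0.5815 0.149  0.2206] yaw 74.13 tilt [0.0014 0.0001] F [-0.1788 -0.2308  5.203 ] T [0.0188 0.1756 0.0536] open 0.49
 shift [-0.0019  0.0001 -0.3178] turn -1.6572109463671342e-05
```

drive_tool(
  increments=[
    [[0.0,0.0,-0.01],0.0],
    [[0.0,0.0,-0.03],0.0],
    [[0.0,0.0,-0.07],0.0],
    [[0.0,0.0,-0.12],0.0],
    [[0.0,0.0,-0.2],0.0],
    [[0.0,0.0,-0.29],0.0],
    [[0.0,0.0,-0.38],0.0],
    [[0.0,0.0,-0.42],0.0],
  ],
)

```text
time_s: 6.2
eef_pos: [0.5817, 0.149, 0.3276]
eef_rot: [0.001, 0.798, 0.603, 0.002]
wrist_force: [-0.2, -0.4, -4.3]
opening: 0.494
```

```bash
python3 -c "
from h import *
go(.5394+.010*np.cos(-.277),-.1777+.010*np.sin(-.277),.325)
cv2.imwrite('pics/s2.png',camera('scene')[60:360,200:520])"
```

```text
t 6.2 pos [0.5817 0.149  0.3276] yaw 74.13 tilt [0.004  0.0002] F [-0.2168 -0.3916 -4.2864] T [ 0.0098  0.0124 -0.0164] open 0.494
 shift [-1.3032  0.2346  0.0097] turn 8.050912816138912e-06
```

View pics/s2.png

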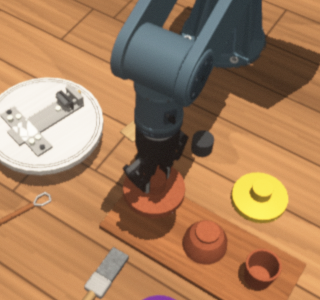

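The dish is held level by its foot, well clear of the board, and weighs about 0.44 kg. I'll carry it to the wheel.

drive_tool(
  increments=[
    [[-0.03,0.0,0.0],0.0],
    [[-0.1,0.02,0.0],0.0],
    [[-0.22,0.04,0.0],0.0],
    [[-0.36,0.06,0.0],0.0],
    [[-0.5,0.09,0.0],0.0],
    [[-0.65,0.12,0.0],0.0],
    [[-0.78,0.14,0.0],0.0],
    [[-0.88,0.16,0.0],0.0],
  ],
)

```text
time_s: 7.25
eef_pos: [0.5585, -0.0762, 0.3236]
eef_rot: [-0.001, 0.798, 0.602, -0.001]
wrist_force: [-0.1, -0.3, -3.7]
opening: 0.492
```

```bash
python3 -c "
from h import *
go(.5394+.010*np.cos(-.277),-.1777+.010*np.sin(-.277),.325)"
```

```text
t 7.25 pos [ 0.5585 -0.0762  0.3236] yaw 74.03 tilt [-0.002   0.0001] F [-0.058  -0.3016 -3.6871] T [ 0.0042  0.042  -0.0117] open 0.492
 shift [-0.4113  0.0784 -0.0055] turn -0.0011139387291110995
```

drive_tool(
  increments=[
    [[-0.08,0.015,0.0],0.0],
    [[-0.18,0.035,0.0],0.0],
    [[-0.27,0.052,0.0],0.0],
    [[-0.34,0.065,0.0],0.0],
    [[-0.39,0.073,0.0],0.0],
    [[-0.415,0.078,0.0],0.0],
    [[-0.415,0.078,0.0],0.0],
    [[-0.415,0.078,0.0],0.0],
  ],
)

```text
time_s: 8.25
eef_pos: [0.5499, -0.1782, 0.3247]
eef_rot: [-0.0, 0.798, 0.603, 0.0]
wrist_force: [0.3, -0.0, -3.8]
opening: 0.494
```

```bash
cat >> h.py <<'E'
def ck(x,y,z):
    "target: dish centre x,y in chuck frame (mm, seat as seen), z=underside above rests (mm), no slip assumed"
    u=np.array([np.cos(-.277),np.sin(-.277)]);v=np.array([-u[1],u[0]]);s=np.array([.5394,-.1777])
    o=get_obs();d=o['eef_pos'][:2]-s;print("now chuck x,y,z",d@u*1e3,d@v*1e3,(o['eef_pos'][2]-.286)*1e3,"Fx,Fy,Fz",o['wrist_force'][:2]@u,o['wrist_force'][:2]@v,o['wrist_force'][2])
    t=s+x*u/1e3+y*v/1e3;go(t[0],t[1],.286+z/1e3)
E
python3 -c "
from h import *
ck(10,0,10)
print(np.degrees(-.277))
K=proj('scene',[[.5394,-.1777,.1]])[0].astype(int);print(K)
im=camera('scene');cv2.imwrite('pics/s3.png',cv2.resize(im[K[1]-70:K[1]+60,K[0]-90:K[0]+90],None,fx=4,fy=4))"
```

```text
now chuck x,y,z 10.195233192976954 2.4016129726245623 38.650750496927955 Fx,Fy,Fz 0.33625714981530136 0.07191826179922961 -3.7939883859449957
t 8.25 pos [ 0.5499 -0.1782  0.3247] yaw 74.16 tilt [-0.0001  0.0003] F [ 0.3431 -0.0228 -3.794 ] T [ 0.01   -0.025  -0.0132] open 0.494
 shift [-0.0096 -0.0008  0.1146] turn 0.0003592425348789637
-15.870930925123805
[238 172]
```

View pics/s3.png

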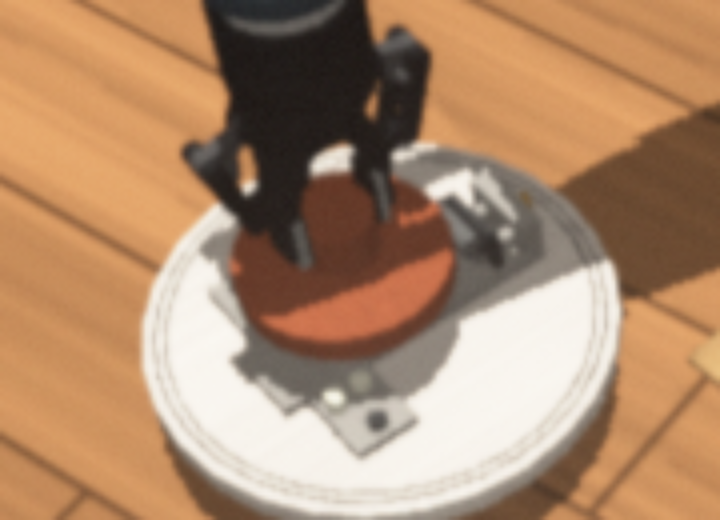

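The dish is level over the chuck. The jaw is at crop (490,225) and one rest/post pair at (345,385), both still uncovered. I'll lower to just above post height, with the rim in front of the roller.

drive_tool(
  increments=[
    [[-0.005,-0.008,0.01],0.0],
    [[-0.01,-0.017,0.03],0.0],
    [[-0.01,-0.017,0.055],0.0],
    [[-0.01,-0.017,0.08],0.0],
    [[-0.01,-0.017,0.1],0.0],
    [[-0.01,-0.017,0.112],0.0],
    [[-0.01,-0.017,0.116],0.0],
    [[-0.01,-0.017,0.116],0.0],
  ],
)

```text
time_s: 9.3
eef_pos: [0.5451, -0.18, 0.2958]
eef_rot: [0.0, 0.798, 0.603, 0.0]
wrist_force: [0.0, 0.8, -2.5]
opening: 0.495
```

```bash
python3 -c "
from h import *
ck(0,0,9.5)"
```

```text
now chuck x,y,z 6.11060078803233 -0.6777984719921184 9.775265180792802 Fx,Fy,Fz -0.18666011967067844 0.7365378823594723 -2.501359877425902
t 9.3 pos [ 0.5451 -0.18    0.2958] yaw 74.12 tilt [ 0.0002 -0.    ] F [ 0.0219  0.7595 -2.5014] T [ 0.0096 -0.031  -0.0057] open 0.495
 shift [ 0.0027 -0.0244  0.0011] turn -6.695581654507048e-05
```

drive_tool(
  increments=[
    [[0.002,-0.004,0.0],0.0],
    [[0.002,-0.008,0.0],0.0],
    [[0.002,-0.012,0.0],0.0],
    [[0.002,-0.016,0.0],0.0],
    [[0.002,-0.02,0.0],0.0],
    [[0.002,-0.02,0.0],0.0],
    [[0.002,-0.02,0.0],0.0],
    [[0.002,-0.02,0.0],0.0],
  ],
)

```text
time_s: 10.3
eef_pos: [0.5406, -0.1783, 0.2959]
eef_rot: [0.0, 0.798, 0.603, 0.0]
wrist_force: [4.3, -1.0, -3.3]
opening: 0.491
```

```bash
python3 -c "
from h import *
ck(0,0,9.5)"
```

```text
now chuck x,y,z 1.2612492371650124 -0.2199949399488272 9.902975132167036 Fx,Fy,Fz 4.424825668814961 0.2076949102852388 -3.2890717533127285
t 10.3 pos [ 0.5406 -0.1783  0.2959] yaw 74.12 tilt [ 0.0007 -0.0003] F [ 4.313  -1.0103 -3.2891] T [-0.1061 -0.6824 -0.0234] open 0.491
 shift [ 0.0009 -0.005   0.0016] turn -8.479180603649815e-05
```

drive_tool(
  increments=[
    [[0.0,-0.003,0.0],0.0],
    [[0.0,-0.006,0.0],0.0],
    [[0.0,-0.009,0.0],0.0],
    [[0.0,-0.012,0.0],0.0],
    [[0.0,-0.012,0.0],0.0],
    [[0.0,-0.012,0.0],0.0],
    [[0.0,-0.012,0.0],0.0],
    [[0.0,-0.012,0.0],0.0],
  ],
)

```text
time_s: 11.3
eef_pos: [0.5382, -0.1776, 0.2963]
eef_rot: [0.001, 0.798, 0.603, 0.001]
wrist_force: [6.9, -2.4, -3.7]
opening: 0.489
```

```bash
python3 -c "
from h import *
ck(0,0,9.5)"
```

```text
now chuck x,y,z -1.1928636219985953 -0.2441759689725688 10.311718003675697 Fx,Fy,Fz 7.3202426527747955 -0.39975992107252867 -3.688438269791252
t 11.3 pos [ 0.5382 -0.1776  0.2963] yaw 74.11 tilt [ 0.0031 -0.0012] F [ 6.9319 -2.3864 -3.6884] T [-0.1965 -1.444  -0.0261] open 0.489
 shift [0.001  0.0048 0.0033] turn -0.00019959325391375336
```

Torque/0.197 m gives 7.4 N, which means the jaw is about 3.45 mm back and agrees with the force. I'll push about 2 mm more.

drive_tool(
  increments=[
    [[0.0,-0.003,0.0],0.0],
    [[0.0,-0.006,0.0],0.0],
    [[0.0,-0.009,0.0],0.0],
    [[0.0,-0.012,0.0],0.0],
    [[0.0,-0.012,0.0],0.0],
    [[0.0,-0.012,0.0],0.0],
    [[0.0,-0.012,0.0],0.0],
    [[0.0,-0.012,0.0],0.0],
  ],
)

```text
time_s: 12.3
eef_pos: [0.536, -0.1771, 0.297]
eef_rot: [0.003, 0.798, 0.603, 0.002]
wrist_force: [10.6, -1.8, -4.1]
opening: 0.493
```

```bash
cat >> h.py <<'E'
def jaw():
    o=get_obs();u=np.array([np.cos(-.277),np.sin(-.277)]);v=np.array([-u[1],u[0]]);T=o['torque'][:2]@v;print("Ty",T,"F from T",-T/.197,"jaw back mm",(-T/.197-.5)/2)
E
python3 -c "
from h import *
ck(0,0,9.5);jaw()"
```

```text
now chuck x,y,z -3.430763263503868 -0.30203670921038595 10.968560566789243 Fx,Fy,Fz 10.723803784601223 1.2073942924368688 -4.119702560105185
t 12.3 pos [ 0.536  -0.1771  0.297 ] yaw 74.1 tilt [ 0.0061 -0.0023] F [10.6452 -1.7713 -4.1197] T [-0.3705 -2.054  -0.0687] open 0.493
 shift [0.0012 0.0137 0.006 ] turn -0.00030942485007806733
Ty -2.0770418836052857 F from T 10.543359815255258 jaw back mm 5.021679907627629
```

drive_tool(
  increments=[
    [[0.0,-0.002,0.0],0.0],
    [[0.0,-0.004,0.0],0.0],
    [[0.0,-0.004,0.004],0.0],
    [[0.0,-0.004,0.01],0.0],
    [[0.0,-0.004,0.016],0.0],
    [[0.0,-0.004,0.02],0.0],
    [[0.0,-0.004,0.024],0.0],
    [[0.0,-0.004,0.024],0.0],
  ],
)

```text
time_s: 13.3
eef_pos: [0.5353, -0.1768, 0.2912]
eef_rot: [0.003, 0.798, 0.603, 0.002]
wrist_force: [10.1, -1.4, -3.6]
opening: 0.492
```

```bash
python3 -c "
from h import *
ck(0,0,0);jaw()"
```

```text
now chuck x,y,z -4.146929569620953 -0.2878502928427188 5.244101089602992 Fx,Fy,Fz 10.112717646628 1.4236588077567414 -3.642251648453829
t 13.3 pos [ 0.5353 -0.1768  0.2912] yaw 74.1 tilt [ 0.007  -0.0026] F [10.1166 -1.3961 -3.6423] T [-0.3589 -2.0995 -0.0745] open 0.492
 shift [0.0012 0.0164 0.0211] turn -0.0002899733328357949
Ty -2.1176027494270304 F from T 10.74925253516259 jaw back mm 5.124626267581295
```

No post contact so far. I'll continue down.

drive_tool(
  increments=[
    [[0.0,0.0,0.002],0.0],
    [[0.0,0.0,0.004],0.0],
    [[0.0,0.0,0.006],0.0],
    [[0.0,0.0,0.008],0.0],
    [[0.0,0.0,0.01],0.0],
    [[0.0,0.0,0.012],0.0],
    [[0.0,0.0,0.014],0.0],
    [[0.0,0.0,0.014],0.0],
  ],
)

```text
time_s: 14.3
eef_pos: [0.5354, -0.1769, 0.2879]
eef_rot: [0.003, 0.798, 0.602, 0.002]
wrist_force: [10.9, -1.7, -2.7]
opening: 0.494
```

```bash
python3 -c "
from h import *
ck(0,0,0);jaw()"
```

```text
now chuck x,y,z -4.101134871127181 -0.3206153499723612 1.8583854800179878 Fx,Fy,Fz 10.997528108546343 1.3412057579900678 -2.6903899952247725
t 14.3 pos [ 0.5354 -0.1769  0.2879] yaw 74.1 tilt [ 0.0071 -0.0027] F [10.9451 -1.7174 -2.6904] T [-0.3386 -2.0794 -0.047 ] open 0.494
 shift [0.0013 0.0163 0.0076] turn -0.0003489738646884967
Ty -2.092711650270749 F from T 10.622901778024104 jaw back mm 5.061450889012052
```

drive_tool(
  increments=[
    [[0.0,0.0,0.001],0.0],
    [[0.0,0.0,0.002],0.0],
    [[0.0,0.0,0.003],0.0],
    [[0.0,0.0,0.004],0.0],
    [[0.0,0.0,0.005],0.0],
    [[0.0,0.0,0.006],0.0],
    [[0.0,0.0,0.006],0.0],
    [[0.0,0.0,0.006],0.0],
  ],
)

```text
time_s: 15.3
eef_pos: [0.5355, -0.1769, 0.2869]
eef_rot: [0.003, 0.798, 0.603, 0.002]
wrist_force: [10.9, -1.0, 0.9]
opening: 0.489
```

```bash
python3 -c "
from h import *
ck(0,0,0);jaw()"
```

```text
now chuck x,y,z -3.9655326352884477 -0.3305655007921832 0.9298580999314576 Fx,Fy,Fz 10.730511643324576 2.043958088627513 0.9450956861945982
t 15.3 pos [ 0.5355 -0.1769  0.2869] yaw 74.1 tilt [ 0.0074 -0.0029] F [10.8804 -0.9684  0.9451] T [-0.1992 -1.8223 -0.0959] open 0.489
 shift [0.0013 0.0158 0.0038] turn -0.0002947659429812196
Ty -1.8073418064276654 F from T 9.174323890495764 jaw back mm 4.337161945247882
```

The dish now touches the jaw-side rest lightly, behind the posts. I'll ease it towards the posts.

drive_tool(
  increments=[
    [[0.0,0.003,-0.002],0.0],
    [[0.0,0.006,-0.002],0.0],
    [[0.0,0.009,-0.002],0.0],
    [[0.0,0.012,-0.002],0.0],
    [[0.0,0.015,-0.002],0.0],
    [[0.0,0.018,-0.002],0.0],
    [[0.0,0.02,-0.002],0.0],
    [[0.0,0.02,-0.002],0.0],
  ],
)

```text
time_s: 16.3
eef_pos: [0.5392, -0.1779, 0.2866]
eef_rot: [0.001, 0.798, 0.603, 0.001]
wrist_force: [5.0, -0.7, 2.1]
opening: 0.492
```

```bash
python3 -c "
from h import *
ck(0,0,0);jaw()"
```

```text
now chuck x,y,z -0.15185566611149184 -0.28414940339147615 0.5755149585299768 Fx,Fy,Fz 5.026347774255723 0.7437686290478807 2.107190883124243
t 16.3 pos [ 0.5392 -0.1779  0.2866] yaw 74.12 tilt [ 0.0028 -0.0013] F [ 5.0381 -0.6591  2.1072] T [ 0.0344 -0.7227  0.0151] open 0.492
 shift [0.0011 0.0006 0.0023] turn -9.415184290051886e-05
Ty -0.6857652057153947 F from T 3.4810416533776376 jaw back mm 1.4905208266888188
```

drive_tool(
  increments=[
    [[0.0,0.002,0.0],0.0],
    [[0.0,0.004,0.0],0.0],
    [[0.0,0.006,0.0],0.0],
    [[0.0,0.008,0.0],0.0],
    [[0.0,0.01,0.0],0.0],
    [[0.0,0.01,0.0],0.0],
    [[0.0,0.01,0.0],0.0],
    [[0.0,0.01,0.0],0.0],
  ],
)

```text
time_s: 17.3
eef_pos: [0.5405, -0.1783, 0.2865]
eef_rot: [-0.0, 0.798, 0.603, -0.001]
wrist_force: [-2.8, 1.2, 11.2]
opening: 0.495
```

```bash
python3 -c "
from h import *
ck(0,0,0);jaw()"
```

```text
now chuck x,y,z 1.2270444570360124 -0.2505183387501052 0.5070076159861547 Fx,Fy,Fz -2.9652836206031687 0.35396809481079516 11.211835295548976
t 17.3 pos [ 0.5405 -0.1783  0.2865] yaw 74.14 tilt [-0.0012 -0.0001] F [-2.7554  1.1514 11.2118] T [ 0.2446  0.3696 -0.118 ] open 0.495
 shift [ 0.001  -0.0049  0.002 ] turn 0.00011809321316573258
Ty 0.42240609078443153 F from T -2.144193354235693 jaw back mm -1.3220966771178464
```

Net Fx is about -3 N, so the dish bears on the posts. About 15 N goes into the rests, so it is pressed home. I'll release.

drive_tool(
  increments=[
    [[0,0,-0.001],0],
    [[0,0,-0.002],0],
    [[0,0,-0.002],0],
    [[0,0,-0.002],0],
    [[0,0,-0.002],0],
    [[0,0,-0.002],0],
    [[0,0,-0.002],0],
    [[0,0,-0.002],0],
  ],
  claw=0,
)

```text
time_s: 18.3
eef_pos: [0.5408, -0.1783, 0.2857]
eef_rot: [-0.0, 0.798, 0.603, 0.0]
wrist_force: [0.7, 0.2, 0.0]
opening: 1.0
```

```bash
python3 -c "
from h import *
ck(0,0,60)"
```

```text
now chuck x,y,z 1.5350024628945322 -0.1624864963357443 -0.29645517180953984 Fx,Fy,Fz 0.6641132344811701 0.37267156467195095 0.025714676499809602
t 18.3 pos [ 0.5408 -0.1783  0.2857] yaw 74.13 tilt [0. 0.] F [0.7407 0.1768 0.0257] T [0.0112 0.0064 0.0116] open 1.0
 shift [ 0.0007 -0.0061 -0.2412] turn -4.869373455894295e-05
```

Released with the force at zero. I'll retreat straight up, then swing out of the top camera's view.

drive_tool(
  increments=[
    [[0,0,-0.01],0],
    [[0,0,-0.04],0],
    [[0,0,-0.09],0],
    [[0,0,-0.16],0],
    [[0,0,-0.24],0],
    [[0,0,-0.32],0],
    [[0,0,-0.39],0],
    [[0,0,-0.42],0],
  ],
)

```text
time_s: 19.3
eef_pos: [0.5411, -0.1784, 0.3927]
eef_rot: [0.001, 0.798, 0.603, 0.001]
wrist_force: [0.2, 0.1, -0.5]
opening: 0.998
```

drive_tool(
  increments=[
    [[-0.06,0,0],0],
    [[-0.2,-0.04,0],0],
    [[-0.36,-0.1,0],0],
    [[-0.52,-0.16,0],0],
    [[-0.68,-0.24,0],0],
    [[-0.84,-0.32,0],0],
    [[-0.95,-0.38,0],0],
    [[-1.0,-0.4,0],0],
  ],
)

```text
time_s: 20.3
eef_pos: [0.3745, -0.3929, 0.3897]
eef_rot: [-0.001, 0.799, 0.602, -0.0]
wrist_force: [-0.0, 0.9, 0.0]
opening: 1.003
```

```bash
python3 -c "
from h import *
ims={n:camera(n) for n in('scene','top')}
for n in ims: cv2.imwrite(f'pics/{n}4.png',ims[n])
s=ims['scene'][110:240,160:320];t=ims['top'][190:350,380:550]
cv2.imwrite('pics/c4.png',np.hstack([cv2.resize(s,(448,364),interpolation=2),cv2.resize(t,(350,364),interpolation=2)]))"
```

```text
(no output)
```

View pics/c4.png

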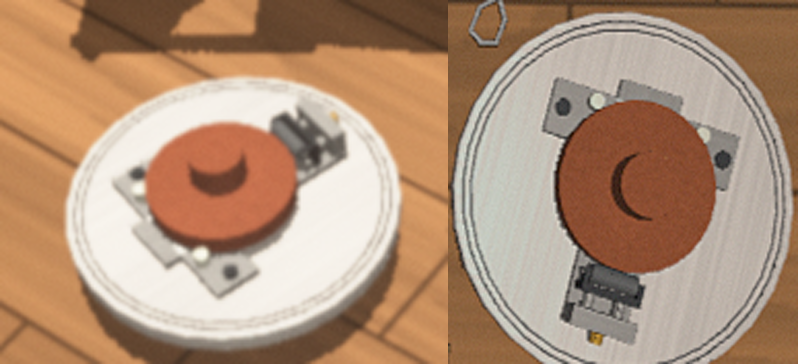

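The dish sits between the roller (right crop (612,285)) and both posts (at (597,101) and (704,133)), which show just outside its rim. Next is a numeric check of centre and height.

```bash
python3 - <<'E'
from h import *
u=np.array([np.cos(-.277),np.sin(-.277)]);v=np.array([-u[1],u[0]]);s=np.array([.5394,-.1777])
for n in("top","scene"):
    im=cv2.imread(f"pics/{n}4.png");h=cv2.cvtColor(im,cv2.COLOR_BGR2HSV)
    p=proj(n,[[.5394,-.1777,.1]])[0].astype(int)
    w=np.zeros(im.shape[:2],np.uint8);cv2.circle(w,tuple(int(i) for i in p),50,1,-1)
    m=((h[...,1]>105)&(h[...,0]<14)).astype(np.uint8)*w;m=cv2.morphologyEx(m,cv2.MORPH_OPEN,np.ones((3,3)))
    c=max(cv2.findContours(m,0,1)[0],key=cv2.contourArea);H=cv2.convexHull(c)[:,0].astype(float)
    if n=="scene": H=H[H[:,1]<np.mean(H[:,1])+5]  # far half: top rim edge
    ct,r=fitc(ray(n,H,.102));print(n,"centre in chuck mm",(ct-s)@u*1e3,(ct-s)@v*1e3,"r",r*1e3,len(H))
    # tilt/height hint: foot top disc vs axis not separated
    print(cv2.fitEllipse(c))
E
```

```text
top centre in chuck mm -0.2156538914432601 1.4876906694765297 r 60.03939532757581 39
((470.85833740234375, 271.62939453125), (74.75655364990234, 76.92681884765625), 108.39337158203125)
scene centre in chuck mm 3.2561996478768735 4.366127928476733 r 59.84806330537416 14
((238.858642578125, 176.12185668945312), (44.07395553588867, 54.07007598876953), 81.06046295166016)
```

The top-view fit includes the visible rim wall on the camera side, which biases y positive. I'll refit on the far-side edge only, then make the light pressing check on the foot top with the shut fingers.

```bash
python3 - <<'E'
from h import *
u=np.array([np.cos(-.277),np.sin(-.277)]);v=np.array([-u[1],u[0]]);s=np.array([.5394,-.1777])
im=cv2.imread("pics/top4.png");h=cv2.cvtColor(im,cv2.COLOR_BGR2HSV)
w=np.zeros(im.shape[:2],np.uint8);cv2.circle(w,(470,272),48,1,-1)
m=((h[...,1]>105)&(h[...,0]<14)).astype(np.uint8)*w;m=cv2.morphologyEx(m,cv2.MORPH_OPEN,np.ones((3,3)))
c=max(cv2.findContours(m,0,1)[0],key=cv2.contourArea);P=ray("top",cv2.convexHull(c)[:,0].astype(float),.102)
from scipy.optimize import least_squares
cam2=cam("top")[1][:2];d=(cam2-s)/np.linalg.norm(cam2-s)
Q=P[((P-s)@d)<.005];r=least_squares(lambda t:np.hypot(*(Q-t).T)-.0597,s);ct=r.x
print("far half centre in chuck mm",(ct-s)@u*1e3,(ct-s)@v*1e3,"rms",np.sqrt((r.fun**2).mean())*1e3,len(Q))
ck(1,0,50)
E
```

```text
far half centre in chuck mm 0.09446358153862748 0.7996292804875865 rms 0.35599735296771867 22
now chuck x,y,z -99.05970137689246 -251.3581804437292 104.015316106217 Fx,Fy,Fz -0.45264632046790315 0.29868202268344335 0.5956694753189308
t 20.4 pos [ 0.3754 -0.3924  0.39  ] yaw 74.0 tilt [-0.0006  0.0009] F [-0.3537  0.4111  0.5957] T [ 0.0262 -0.0556 -0.0574] open 0.999
 shift [1.0062 0.3982 0.2164] turn -0.0014397110139676606
```

drive_tool(
  increments=[
    [[0.06,0.02,0],0],
    [[0.2,0.06,0],0],
    [[0.36,0.12,0],0],
    [[0.52,0.2,0.02],0],
    [[0.68,0.27,0.04],0],
    [[0.84,0.33,0.06],0],
    [[0.95,0.38,0.08],0],
    [[1.0,0.4,0.08],0],
  ],
  claw=1,
)

```text
time_s: 21.4
eef_pos: [0.5419, -0.1747, 0.3702]
eef_rot: [-0.001, 0.797, 0.604, -0.0]
wrist_force: [0.2, -0.3, 0.3]
opening: 0.003
```

```bash
python3 -c "
from h import *
ck(1,0,25)"
```

```text
now chuck x,y,z 1.5926826474495122 3.5254013241022544 84.18042586946089 Fx,Fy,Fz 0.3106319850943591 -0.27479007895259844 0.2541856910571194
t 21.4 pos [ 0.5419 -0.1747  0.3702] yaw 74.38 tilt [-0.0008  0.001 ] F [ 0.2236 -0.3493  0.2542] T [-0.0477 -0.0437 -0.0076] open 0.003
 shift [-0.0143 -0.0022  0.2367] turn 0.002732969551657523
```

The far-half fit is x 0.1 mm, y 0.8 mm off the seat, which is good. I'll descend to just above the foot.

drive_tool(
  increments=[
    [[-0.004,0,0.02],0],
    [[-0.004,0,0.06],0],
    [[-0.004,0,0.11],0],
    [[-0.004,0,0.16],0],
    [[-0.004,0,0.2],0],
    [[-0.004,0,0.225],0],
    [[-0.004,0,0.235],0],
    [[-0.004,0,0.235],0],
  ],
)

```text
time_s: 22.4
eef_pos: [0.5406, -0.1793, 0.312]
eef_rot: [0.0, 0.798, 0.603, 0.0]
wrist_force: [-0.0, 0.9, 0.0]
opening: 0.003
```

drive_tool(
  increments=[
    [[0,0,0.003],0],
    [[0,0,0.006],0],
    [[0,0,0.009],0],
    [[0,0,0.012],0],
    [[0,0,0.012],0],
    [[0,0,0.012],0],
    [[0,0,0.012],0],
    [[0,0,0.012],0],
  ],
)

```text
time_s: 23.4
eef_pos: [0.5406, -0.1793, 0.309]
eef_rot: [0.0, 0.798, 0.603, 0.0]
wrist_force: [-0.4, -0.1, -0.7]
opening: 0.002
```

```bash
python3 -c "
from h import *
ck(1,0,21)"
```

```text
now chuck x,y,z 1.552588537597325 -1.1731263743119764 22.985936096443783 Fx,Fy,Fz -0.3989346181129707 -0.1928117033057415 -0.6723068591713698
t 23.4 pos [ 0.5406 -0.1793  0.309 ] yaw 74.12 tilt [ 0.0001 -0.    ] F [-0.4365 -0.0764 -0.6723] T [-0.0024 -0.0089 -0.0177] open 0.002
 shift [ 0.0047 -0.0022  0.0079] turn -5.724724976169505e-05
```

drive_tool(
  increments=[
    [[0,0,0.002],0],
    [[0,0,0.004],0],
    [[0,0,0.006],0],
    [[0,0,0.008],0],
    [[0,0,0.01],0],
    [[0,0,0.01],0],
    [[0,0,0.01],0],
    [[0,0,0.01],0],
  ],
)

```text
time_s: 24.4
eef_pos: [0.5406, -0.1792, 0.3075]
eef_rot: [0.0, 0.798, 0.603, 0.0]
wrist_force: [-3.1, 1.7, 8.3]
opening: -0.002
```

```bash
python3 -c "
from h import *
ck(1,0,21)"
```

```text
now chuck x,y,z 1.5981008781417836 -1.1514712023344453 21.45202589760181 Fx,Fy,Fz -3.420125483063659 0.7935134581449701 8.344850413417511
t 24.4 pos [ 0.5406 -0.1792  0.3075] yaw 74.13 tilt [ 0.0003 -0.0003] F [-3.0727  1.6986  8.3449] T [ 0.2653  0.5675 -0.0176] open -0.002
 shift [ 0.0046 -0.0024  0.0018] turn 4.767339799956163e-05
```

The foot top stopped the fingers at TCP z 0.3075, against 0.307 expected when seated, at 8 N. The height is right and the dish is firm. I'll retreat and take a final look.

drive_tool(
  increments=[
    [[0,0,-0.01],0],
    [[0,0,-0.03],0],
    [[0,0,-0.08],0],
    [[0,0,-0.15],0],
    [[0,0,-0.22],0],
    [[0,0,-0.28],0],
    [[0,0,-0.32],0],
    [[0,0,-0.32],0],
  ],
)

```text
time_s: 25.4
eef_pos: [0.5407, -0.1793, 0.3875]
eef_rot: [0.001, 0.798, 0.603, 0.0]
wrist_force: [-0.8, -0.2, -0.4]
opening: -0.0
```

drive_tool(
  increments=[
    [[-0.06,0,0],0],
    [[-0.2,-0.04,0],0],
    [[-0.36,-0.1,0],0],
    [[-0.52,-0.16,0],0],
    [[-0.68,-0.24,0],0],
    [[-0.84,-0.32,0],0],
    [[-0.95,-0.38,0],0],
    [[-1.0,-0.4,0],0],
  ],
)

```text
time_s: 26.4
eef_pos: [0.3743, -0.3939, 0.3856]
eef_rot: [-0.001, 0.799, 0.602, -0.0]
wrist_force: [0.1, 0.3, 0.5]
opening: -0.005
```

```bash
python3 - <<'E'
from h import *
im=camera("top");cv2.imwrite("pics/top5.png",im)
a=cv2.imread("pics/top4.png");d=cv2.absdiff(im,a).max(2)
print("changed px near dish",(d[225:315,425:515]>40).sum())
s=camera("scene");cv2.imwrite("pics/c5.png",np.hstack([cv2.resize(im[190:350,370:560],(475,400)),cv2.resize(s[130:350,160:320],(291,400))]))
E
```

```text
changed px near dish 0
```

View pics/c5.png

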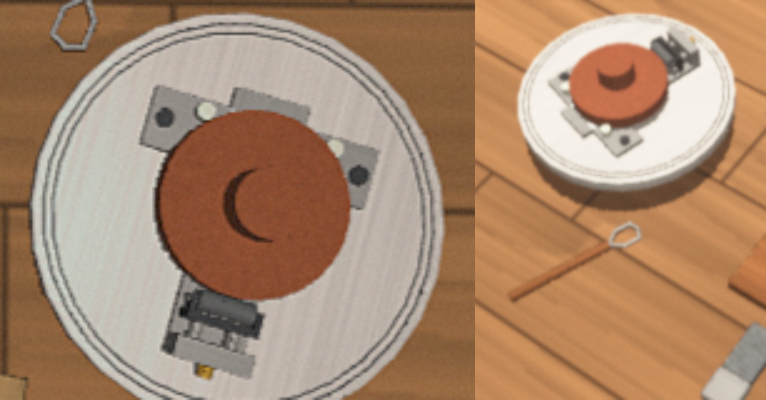

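The dish (left crop centre about (255,205)) lies flat against both posts (207,110) and (336,148), with the roller (222,312) on its rim. Nothing changed when it was pressed, so I'll hand in.

```bash
python3 -c "
from bench import *
print(hand_in())"
```

```text
the job is handed in; nothing more can be done
None
```

The dish is seated foot up in the chuck and the job is handed in after about 26 s of robot time; no verdict was reported.

**What I did:** I gripped the red dish by its foot and lowered it in front of the roller. I then pushed the jaw back about 5.3 mm (about 11 N), went down behind the posts and eased the dish onto both. I released it under a light press of about 15 N, then pressed the foot top once more at about 8 N.

**Last checks:**
- **Height:** the foot top stopped the shut fingers at TCP z 0.3075, against 0.307 expected when seated.
- **Position:** fitted on the far half of the rim in the top view, the centre is 0.1 mm off along the jaw axis and 0.8 mm across it.
- **Stability:** the top view around the dish did not change when I pressed it. I pressed only at the foot centre, so rocking was not tested from the sides.
- **Other things:** the other pots and tools look undisturbed where they are in view. I did not measure them.

**Checks that disagreed:**
- **Full-outline fit, top view:** it gave 1.5 mm across, probably because it takes in the visible side of the rim.
- **Rough fit, scene view:** from 14 points it gave about 3 and 4 mm off. I discounted it because it disagreed with the posts, the jaw force and the top view.
- **Measured TCP:** it read about 1.2 mm along the jaw axis when the dish met the posts, which is within the 2 mm calibration error.

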